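# Load a pin strip into the pin magazine and shut its rail

## Robot

A 6-joint arm with a two-finger parallel gripper is mounted at the origin on the work surface. World frame = base frame: x ahead of the robot, y to its left, z up, the work surface at z = 0. Lengths are in m, angles in rad, forces in N, time in s.
With the tool pointing down it reaches from about 0.225 to 0.725 m from the base axis. Payload 3.1 kg.
Tool frame: the origin (TCP) lies between the finger pads; the fingertips stand ahead of it and the grasp point (between the pads) lies 6 mm ahead of it (robot.tip_reach is the z of the fingertips in the tool frame, in m); z points along the fingers, x is the direction in which the jaws open and shut, and the axes are right-handed (so a half turn about z gives the same grasp; the last joint's range is limited). The gripper opens to 85 mm and grips with 20 to 120 N. Pads are 22 mm wide; open, the fingers measure 114 mm over their backs; the gripper's body (76 mm by 85 mm) begins 54 mm behind the grasp point. The pads swing forward as they close: fully open they stand 13 mm farther back than shut.
Start: joints at [-1.457, 0.048, 0.099, 1.622, 0, 1.443], TCP at [0.126, -0.51, 0.22] pointing down, gripper open.
Joint ranges: [-2.91, 2.91], [-0.99, 1.94], [-1.21, 1.42], [-2.12, 2.29], [-1.49, 1.47], [-3.14, 3.14]. Speed limits (rad/s): [2.79, 2.79, 3.14, 3.14, 3.14, 3.14].

## Interface

Orientations are given as [roll, pitch, yaw] about the fixed x, y, z axes, in that order (R = Rz(yaw) Ry(pitch) Rx(roll)).
In Python, from plant import robot gives the robot as it stands. The module is installed in compiled form; this text tells all that it offers. Calls block until the motion is done:
- robot.goto(position, orientation): joint-space move of the TCP to a pose.
- robot.line_to(position, velocity=0.15, rotation=None): straight line of the TCP; rotation=None keeps the orientation; velocity is the mean speed in m/s.
- robot.set_joints(angles): joint-space move.
- robot.gripper_to(opening, effort=None): opening from 0.0 (shut) to 1.0 (fully open); effort is the grip in N (None keeps the last); returns when the fingers have stopped.
- robot.wait(seconds).
- robot.ik(position, orientation): joint angles nearest the present ones, or None.
- robot.sense(): the state.
- robot.camera(name): name is "side" or "top"; returns (picture, depth): 384x512x3 uint8, red, green, blue; 384x512 float32, m along the optical axis (not along the pixel's ray), 0 where there is no reading.
- robot.calibration(name): a dict with "fov_y" (degrees; the focal length in pixels is half the picture's height over the tangent of half this angle, whatever the lens; pixels are square), "cx", "cy" (the principal point, pixels), "world_to_cam" (4x4, takes a point from world to camera coordinates). Camera axes: x right, y up, looking along -z (the intrinsics and any distortion apply to the point x, -y, -z); pixel columns grow to the right and rows downward; lengths in m; the calibration is good to about 2 mm. A picture is of the moment at which its call begins. calibration takes no time and is no camera call.
A pose or a line that the arm cannot do raises robot.IKError and nothing moves.
- robot.finish_job(): hands the job in, once; it reports no verdict.
The state is a dict: "clock": time; "joint_positions": joint angles; "dq": joint speeds; "tau": joint torques, N m; "ee_pos": TCP position; "eef_rot": TCP orientation; "force": force on the tool from outside, world axes, zero at the start; "ft_torque": the same for the moment, N m; "gripper_width": opening from 0.0 (shut) to 1.0 (fully open).
Only numpy, scipy, OpenCV 4.12 (cv2) and the standard library are available. Lean on these libraries where they do the work, as an engineer would, in place of code of your own. Each camera call takes 0.05 s, during which the arm holds its last target. There are 200 camera calls.

## Task

Load the full green pin strip into the channel of the pin magazine: push it back against the orange spring follower until its tail clears the brass lip, lower it flat onto the tray so the follower holds it trapped behind the lip, then slide the steel cover rail fully home over it. Work gently by feel: the follower must not be rammed against its stop nor the strip forced down on the lip or the walls; leave the other parts on the bench where they are.

Things in the scene. Friction and masses are not known exactly. Their poses are not given: they have to be found in the camera images.
- strip: Full green pin strip with steel pins, 80 mm long (its x), inverted T: foot 22 mm wide (y), 9 mm high; 12 mm wide spine up to 44 mm. Flat ends, same end for end, about 60 g, stands foot down on the worktop. Origin: centre of its underside, z up. Grip the spine across y near the middle with fingertips about 21 mm above the underside: seated, the channel walls reach 17 mm up it.
- magazine: Pin magazine, fixed. Grey bed 10 mm thick, 64 mm wide, x = -165 to +90 mm. Origin: on the channel's centre line, at the bed's underside (worktop); x along the channel towards the orange follower, y across, z up. The points below are marks on the bed. Ramming: contact forces over 30 N between strip and walls or rail, over 25 N on the follower, or over 35 N in sum on tray, lip and follower.
- channel (a point): Centre line of the channel at its wall tops, 30 mm above the worktop, at magazine x = 0; axes as the magazine. Aluminium walls run from magazine x = -70 to +85 mm, 25 mm apart inside, straight up to 26 mm above the worktop, then flared outward to 30 mm; outer faces within 19 mm of the centre line.
- tray_nominal (a point): Floor of the steel spring tray in the channel, 13 mm above the worktop: the strip must rest on it. The tray, with lip and follower on it, is clamped somewhere along the bed, shifted along x by s, from -12 to +12 mm, NOT reported: find it by feel or sight. This mark (magazine x = 0) does not shift; axes as the magazine. The seated strip's middle is then at x = s.
- lip_nominal (a point): Mark for the brass lip across the tray, at s = 0 (magazine x = -40 mm, on the lip's top, 20 mm above the worktop). The real lip's inner face is at this x + s; it is 6 mm thick and 7 mm high above the tray floor. Hold the strip's underside about 3 mm over the lip while pushing. After release the spring holds the strip's tail against it.
- follower_nominal (a point): Mark for the follower's flat face at rest at s = 0 (magazine x = +28 mm); the real face is at this x + s. Orange, 22 mm wide, top 56 mm above the worktop; pushed 15 mm towards +x it meets a hard stop. Spring: about 4 N at rest, 10 N at the stop. The strip's tail clears the lip only in the last 3 mm, so push till the stop is felt, then lower.
- rail (a joint): Cover rail, value in m: 0 fully open, 0.082 fully shut (hard stop). Slides along the magazine's +x with about 3 N and stays where left. Steel roof 60 mm long, 46 mm wide, 59 to 63 mm above the worktop, skirts outside the walls; its centre is at magazine x = -0.122 + value. A seated strip (top at 57 mm) passes under the roof; one standing on the lip blocks it.
- rail_grip (a point): Middle of the red grip on the rail's roof, 76 mm above the worktop; axes as the magazine. The grip is 16 mm along x, 20 mm along y and reaches from 63 to 89 mm above the worktop.
- spent_strip: Bystander: empty grey strip carrier without pins, same shape as the full one, standing on the worktop. Origin: centre of its underside.
- hip_stem: Bystander: white nylon hip stem, 155 mm long, lying 14 mm high. Origin under its middle.
- cranial_plate1: Bystander: amber domed resin plate, 82 mm across, 15 mm high. Origin: centre of its underside.
- cranial_plate2: Bystander: a second amber plate, the same.
- build_platform: Bystander: blue aluminium build platform, 130 x 90 mm, 38 mm high with its boss. Origin: centre of its underside.
- deburring_handle: Bystander: black deburring handle, 150 mm long, 16 mm thick, lying. Origin on its underside, 20 mm ahead of the middle of the grip.
Things that resemble listed ones, but are neither listed nor needed, are in the scene too. What is meant by the strip is not red, and is the larger of those in its own colour.

How it is judged:
By the outcome, as a careful person would: the job done as asked, in the order asked, and still so for the second after the job is handed in, with the robot touching nothing.
It also fails if it takes over 64 s, if anything falls off the work surface, if the arm or the gripper's body presses on something with over 40 N, if the wrist force passes 120 N, or if a joint passes its speed limit or range.

## Working session

There is one attempt and no reset: what is moved stays moved. The work goes in short steps, each a Python script; the robot and the scene stay as the last script left them, time stands still between calls to the robot, and variables do not carry over. Pictures are saved under pics/ and viewed, about 8 in all and at most 12, crops included, and the job is handed in when it is done.

```bash
mkdir -p pics
python3 - <<'E'
from plant import robot
import cv2,numpy as np
for n in("top","side"):
    p,d=robot.camera(n); np.savez(f"{n}0.npz",p=p,d=d)
    cv2.imwrite(f"pics/{n}0.png",p[:,:,::-1])
    c=robot.calibration(n); print(n,c, [k for k in c], (d==0).mean())
print(robot.sense(), robot.tip_reach)
E
```

```text
top {'fov_y': 45.78954038093363, 'cx': 259.8651187570481, 'cy': 191.96416224320896, 'world_to_cam': array([[ 2.30294737e-02, -9.99734728e-01, -3.42656656e-04,
        -2.24313431e-02],
       [ 9.88471974e-01,  2.27187238e-02,  1.49689733e-01,
        -5.54147407e-01],
       [-1.49642240e-01, -3.78598227e-03,  9.88732960e-01,
        -1.23231648e+00],
       [ 0.00000000e+00,  0.00000000e+00,  0.00000000e+00,
         1.00000000e+00]])} ['fov_y', 'cx', 'cy', 'world_to_cam'] 0.0038248697916666665
side {'fov_y': 42.129285626605814, 'cx': 248.61899889365915, 'cy': 191.50894921087334, 'world_to_cam': array([[ 0.98684637, -0.15995483,  0.02342436, -0.57109436],
       [ 0.06224255,  0.50967268,  0.85811399, -0.094927  ],
       [-0.14919823, -0.84536868,  0.51292463, -1.39534296],
       [ 0.        ,  0.        ,  0.        ,  1.        ]])} ['fov_y', 'cx', 'cy', 'world_to_cam'] 0.003916422526041667
{'clock': 0.1, 'joint_positions': array([-1.45682445e+00,  4.86730565e-02,  9.77537277e-02,  1.62199946e+00,
        2.04565386e-05,  1.44299663e+00]), 'dq': array([ 1.76901925e-03, -9.10905718e-04,  3.23243283e-03, -1.03543533e-03,
       -7.87643465e-04,  4.96657000e-05]), 'tau': array([ 2.69298129e-03, -3.39850616e+01,  3.20935643e+01,  1.58021558e-02,
       -1.92335790e-06,  3.03665189e-06]), 'ee_pos': array([ 0.12562574, -0.50915696,  0.21873574]), 'eef_rot': array([-3.14130185e+00,  2.10254253e-03, -1.32902447e+00]), 'force': array([ 0.83079608, -0.28571967,  0.55010194]), 'ft_torque': array([ 0.01325471, -0.03420768, -0.00928676]), 'gripper_width': 0.9977804613117395} 0.025
```

View pics/top0.png

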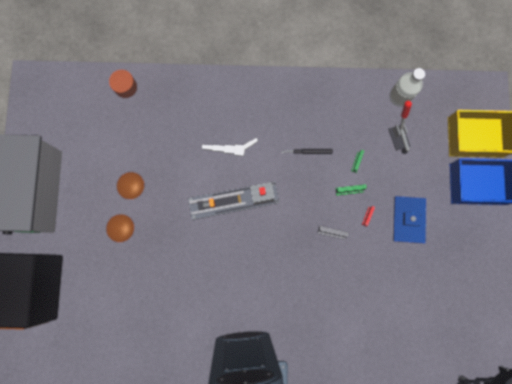

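View pics/side0.png

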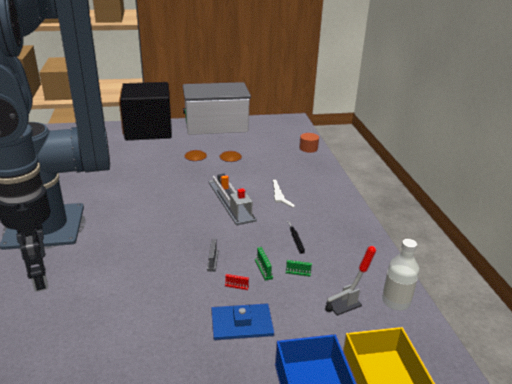

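Top view: two green strips, at (351,189) and (359,160). The red one at (368,216) is excluded and the grey spent strip is at (333,232). The magazine runs from the rail grip at (262,191) to the orange follower at (211,202), so its +x is image left. Next I measure these and enlarge a crop.

```bash
cat > h.py <<'E'
import numpy as np,cv2
from plant import robot
def cam(n):
    c=robot.calibration(n); f=192/np.tan(np.radians(c["fov_y"]/2)); M=c["world_to_cam"]
    return f,c["cx"],c["cy"],M
def ray(n,uv):
    f,cx,cy,M=cam(n); uv=np.atleast_2d(uv).astype(float)
    d=np.c_[(uv[:,0]-cx)/f,-(uv[:,1]-cy)/f,-np.ones(len(uv))]
    return -M[:3,:3].T@M[:3,3], d@M[:3,:3]
def onplane(n,uv,z):
    o,d=ray(n,uv); return o+d*((z-o[2])/d[:,2])[:,None]
def fromdepth(n,uv,dep):
    o,d=ray(n,uv); return o+d*np.asarray(dep)[:,None]
def cloud(n,p,d):
    v,u=np.mgrid[:384,:512]; return fromdepth(n,np.c_[u.ravel(),v.ravel()],d.ravel()).reshape(384,512,3)
def mask(p,name):
    h=cv2.cvtColor(p,cv2.COLOR_RGB2HSV); H,S,V=[h[...,i].astype(int) for i in range(3)]
    return {"green":(H>45)&(H<80)&(S>110),"orange":(H>8)&(H<20)&(S>170)&(V>120),
            "red":((H<6)|(H>174))&(S>150)&(V>90)}[name]
E
python3 - <<'E'
from h import *
for n in("top","side"):
    z=np.load(n+"0.npz");p,d=z["p"],z["d"];C=cloud(n,p,d)
    print(n,"table z",[np.round(C[v,u],4) for u,v in([(300,260),(150,130),(400,270)] if n=="top" else [(150,300),(340,240)])])
    for col in("green","orange","red"):
        k,L,S,ce=cv2.connectedComponentsWithStats(mask(p,col).astype(np.uint8))
        for i in range(1,k):
            if S[i,4]>12:
                P=C[L==i]; r=cv2.minAreaRect((P[:,:2]*1000).astype(np.float32))
                print(col,S[i,4],np.round(ce[i],1),"mean",np.round(P.mean(0),4),"zmax",round(np.percentile(P[:,2],95),4),"rect mm",np.round(r[0],1),np.round(r[1],1),round(r[2],1))
t=np.load("top0.npz")["p"];s=np.load("side0.npz")["p"]
a=cv2.resize(t[140:240,180:380],(800,400),interpolation=3)
b=cv2.resize(s[170:295,190:320],None,fx=2,fy=2,interpolation=3)
cv2.imwrite("pics/crop1.png",a[:,:,::-1])
E
```

```text
top table z [array([ 3.687e-01, -1.276e-01, -2.000e-04]), array([0.7382, 0.3191, 0.0012]), array([ 0.3473, -0.4106, -0.0024])]
green 61 [358.  159.6] mean [ 0.6554 -0.2872  0.0341] zmax 0.0395 rect mm [ 655.2 -287.5] [ 9.2 56.7] 70.5
green 110 [350.6 188.6] mean [ 0.5701 -0.2642  0.0403] zmax 0.0476 rect mm [ 570.7 -264. ] [ 9.6 75.6] 9.4
orange 18 [211.7 202.5] mean [0.5197 0.1225 0.0573] zmax 0.061 rect mm [519.9 122.2] [16.3  7.4] 15.8
red 77 [406.5 108.2] mean [ 0.7763 -0.3969  0.1325] zmax 0.1511 rect mm [ 777.2 -398.4] [26.8 15.6] 13.0
red 27 [261.9 190.9] mean [ 0.5503 -0.0153  0.0894] zmax 0.0925 rect mm [550.7 -15. ] [15.2 10.9] 17.3
red 43 [368.7 215.1] mean [ 0.4976 -0.3162  0.0311] zmax 0.0346 rect mm [ 497.6 -316.2] [ 7.  45.4] 67.2
side table z [array([ 0.2925, -0.3384, -0.0023]), array([ 0.8058, -0.1711, -0.0017])]
green 249 [264.  263.6] mean [ 0.5698 -0.285   0.033 ] zmax 0.0449 rect mm [ 480.8 -730.6] [1011.5   43.2] 78.8
green 279 [298.5 267.3] mean [ 0.6521 -0.3059  0.029 ] zmax 0.035 rect mm [ 495.6 -750.3] [980.2  59.6] 70.6
orange 58 [309.8 137.3] mean [0.8591 0.3612 0.0617] zmax 0.0517 rect mm [ 631.7 -405.6] [1720.    58.5] 73.6
orange 154 [195.2 155.1] mean [0.4461 0.3697 0.0092] zmax 0.0145 rect mm [445.  371.6] [57.8 71.4] 77.0
orange 152 [230.3 156.1] mean [0.5677 0.3378 0.0145] zmax 0.0154 rect mm [ 453.2 -419. ] [1616.7   71.5] 81.5
orange 76 [224.5 181.5] mean [0.5208 0.1182 0.0391] zmax 0.0551 rect mm [519.5 119.9] [18.  18.7] 83.4
red 60 [241.  192.8] mean [ 0.5512 -0.0228  0.0799] zmax 0.0891 rect mm [551.4 -20.4] [20.9 17.5] 83.6
red 211 [367.3 258.3] mean [ 0.7759 -0.4069  0.1236] zmax 0.1473 rect mm [ 777.5 -405.2] [31.5 16.5] 27.1
red 253 [236.5 281.3] mean [ 0.4953 -0.3317  0.0249] zmax 0.0322 rect mm [ 443.  -768.9] [920.2  54.3] 83.2
```

View pics/crop1.png

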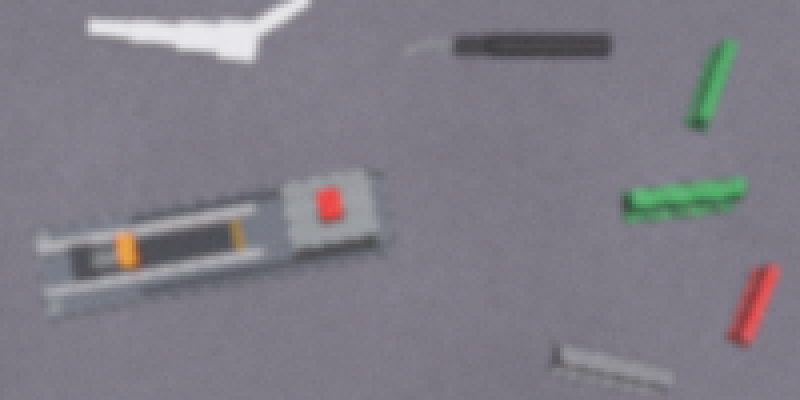

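The candidates are the green strips at (351,189), 76 mm long and 0.047 m high, and at (358,160), 57 mm and 0.04 m high. The first is the larger, fits the 80 x 44 mm size and shows pins, so it is the strip. In the crop the rail roof is at the right end, the lip at (238,235) and the follower at (127,250). Now the axes.

Run:
```python
from h import *
def desc(t,P):
    P=P[:,:2]*1000; r=cv2.minAreaRect(P.astype(np.float32)); c=P.mean(0); w,v=np.linalg.eigh(np.cov((P-c).T)); a=np.degrees(np.arctan2(v[1,1],v[0,1]))%180
    print(t,len(P),"mean",np.round(c,1),"rect",np.round(r[0],1),np.round(r[1],1),round(r[2],1),"pca ang",round(a,2))
for n in("top","side"):
    z=np.load(n+"0.npz");p,d=z["p"],z["d"];C=cloud(n,p,d)
    X,Y,Z=C[...,0],C[...,1],C[...,2]
    R=(X>.42)&(X<.63)&(Y>-.1)&(Y<.2)&(Z>-.01)&(Z<.12)
    desc(n+" bed>5",C[R&(Z>.006)]); desc(n+" walls",C[R&(Z>.022)&(Z<.036)&(Y>.0)]); desc(n+" roof",C[R&(Z>.054)&(Y<.05)])
    G=mask(p,"green")
    S=G&(abs(X-.57)<.04)&(abs(Y+.265)<.06)
    desc(n+" strip top",C[S&(Z>.038)]); desc(n+" strip all",C[S])
    h=cv2.cvtColor(p,cv2.COLOR_RGB2HSV)
    O=R&(h[...,0]>5)&(h[...,0]<22)&(h[...,1]>140); O=O&(Z>.03)&(Z<.075)&(Y>.09); desc(n+" follower",C[O]); print(np.percentile(C[O][:,2],[5,50,95]).round(4))
    B=R&(h[...,0]>10)&(h[...,0]<32)&(h[...,1]>110)&(Z<.035)&(Y<.09)
    print(B.sum()); 
    if B.sum()>3: desc(n+" lip",C[B]); print(C[B][:,2].mean(), np.argwhere(B)[:,::-1].mean(0))
    np.save(n+"C.npy",C)
```

```text
top bed>5 2103 mean [531.9  65.6] rect [523.   53.4] [291.6 206.2] 89.7 pca ang 100.67
top walls 263 mean [526.3 110.5] rect [528.   99.2] [ 51.4 178.7] 14.4 pca ang 102.71
top roof 368 mean [551.9 -14.4] rect [553.3 -14.4] [46.5 59.9] 11.4 pca ang 100.64
top strip top 86 mean [ 570.7 -263.9] rect [ 570.9 -263.9] [ 9.  75.6] 8.4 pca ang 98.25
top strip all 110 mean [ 570.1 -264.2] rect [ 570.7 -264. ] [ 9.6 75.6] 9.4 pca ang 97.95
top follower 33 mean [519.9 123.2] rect [520.3 123.7] [17.8 10.1] 14.1 pca ang 10.35
[0.0357 0.0559 0.0602]
3
side bed>5 1152 mean [534.   30.3] rect [511.5  56.7] [108.8 255.8] 12.2 pca ang 104.96
side walls 131 mean [519.  104.7] rect [526.5  94.3] [ 40.8 177.8] 10.8 pca ang 101.67
side roof 236 mean [549.  -25.2] rect [551.  -18.8] [47.2 65.7] 12.8 pca ang 127.85
side strip top 109 mean [ 571.3 -273.3] rect [ 571.9 -270.8] [13.3 79.9] 9.0 pca ang 97.9
side strip all 248 mean [ 570.6 -281.2] rect [ 569.6 -272. ] [20.6 81.4] 11.8 pca ang 100.31
side follower 60 mean [519.6 118.1] rect [521.  119.7] [18.  21.7] 83.0 pca ang 5.86
[0.0327 0.0459 0.0554]
0
```

Run:
```python
from h import *
z=np.load("top0.npz");p=z["p"];C=np.load("topC.npy")
Z=C[...,2];X,Y=C[...,0],C[...,1]
M=((Z>.005)&(Z<.12)&(X>.44)&(X<.62)&(Y>-.08)&(Y<.18)).astype(np.uint8)
k,L,S,_=cv2.connectedComponentsWithStats(cv2.morphologyEx(M,cv2.MORPH_OPEN,np.ones((3,3))))
i=1+S[1:,4].argmax(); print(S[i])
P=C[L==i][:,:3]
o=np.array([.535,.05])
for a in(102.,102.5):
    ax=np.array([np.cos(np.radians(a)),np.sin(np.radians(a))]); ay=np.array([-ax[1],ax[0]])
    q=np.c_[(P[:,:2]-o)@ax,(P[:,:2]-o)@ay]
    print("x extent",np.percentile(q[:,0],[0.3,99.7]).round(4))
    bins=np.arange(-.13,.13,.01);mid=[]
    for b in bins:
        s=q[(q[:,0]>=b)&(q[:,0]<b+.01)]
        if len(s)>15: mid.append((b+.005,(s[:,1].min()+s[:,1].max())/2,np.ptp(s[:,1])))
    m=np.array(mid); f=np.polyfit(m[:,0],m[:,1],1); print(a,"slope deg",np.degrees(f[0]),"off",f[1]); 
print(m.round(4).tolist())
# upscaled intensity views rectified at wall-top height z=0.030 along axis a=102
a=np.radians(102.);ax=np.array([np.cos(a),np.sin(a)]);ay=np.array([-ax[1],ax[0]])
f,cx,cy,Mw=cam("top")
u,v=np.meshgrid(np.arange(-.15,.15,.0004),np.arange(.05,-.05,-.0004))
W=np.stack([o[0]+u*ax[0]+v*ay[0],o[1]+u*ax[1]+v*ay[1],np.full_like(u,.03)],-1)@Mw[:3,:3].T+Mw[:3,3]
mx=(cx+f*W[...,0]/-W[...,2]).astype(np.float32);my=(cy+f*W[...,1]/W[...,2]).astype(np.float32)
r=cv2.remap(p,mx,my,cv2.INTER_CUBIC)
cv2.imwrite("pics/rect.png",r[:,:,::-1]);print(r.shape)
```

```text
[ 193  181   86   38 1873]
x extent [-0.1096  0.1341]
102.0 slope deg -0.6216422652612567 off -0.002735517031832215
x extent [-0.1095  0.1343]
102.5 slope deg -1.200060013363183 off -0.0026531208905997855
[[-0.105, -0.0041, 0.0634], [-0.095, -0.0004, 0.0571], [-0.085, 0.001, 0.0547], [-0.075, 0.0009, 0.0541], [-0.065, 0.0012, 0.054], [-0.055, 0.0001, 0.055], [-0.045, 0.0006, 0.0537], [-0.035, -0.0037, 0.0632], [-0.025, -0.0033, 0.0638], [-0.015, -0.0038, 0.0627], [-0.005, -0.0037, 0.0612], [0.005, -0.004, 0.0635], [0.015, -0.0042, 0.0639], [0.025, -0.0037, 0.0616], [0.035, -0.0038, 0.0643], [0.045, -0.0042, 0.0637], [0.055, -0.0033, 0.0618], [0.065, -0.0048, 0.0626], [0.075, -0.0042, 0.0633], [0.085, -0.0038, 0.063], [0.095, -0.0043, 0.0633], [0.105, -0.0043, 0.0624], [0.115, -0.0049, 0.06], [0.125, -0.0042, 0.0633]]
(250, 750, 3)
```

View pics/rect.png

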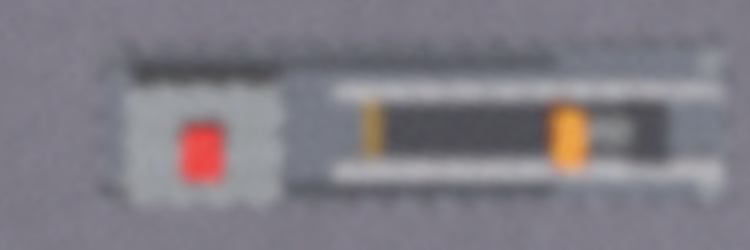

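The rectified view shows the walls at rows ~90 and ~172, the lip's inner edge at column 383 and the follower face at column 551. That puts s at about -10 to -12 mm. Next: a sub-pixel lateral measurement from the wall-top profiles, and the origin.

Run:
```python
from h import *
o=np.array([.535,.05]);a=np.radians(102.);ax=np.array([np.cos(a),np.sin(a)]);ay=np.array([-ax[1],ax[0]])
def rect(n,zp):
    p=np.load(n+"0.npz")["p"]; f,cx,cy,M=cam(n)
    u,v=np.meshgrid(np.arange(-.15,.15,.0004),np.arange(.05,-.05,-.0004))
    W=np.stack([o[0]+u*ax[0]+v*ay[0],o[1]+u*ax[1]+v*ay[1],np.full_like(u,zp)],-1)@M[:3,:3].T+M[:3,3]
    return cv2.remap(p,(cx+f*W[...,0]/-W[...,2]).astype(np.float32),(cy+f*W[...,1]/W[...,2]).astype(np.float32),cv2.INTER_CUBIC).astype(float)
r=rect("top",.03).mean(2)
for c in range(390,720,40):
    q=r[:,c:c+40].mean(1); out=[]
    for lo,hi in((75,105),(155,190)):
        w=np.clip(q[lo:hi]-np.percentile(q[lo:hi],50),0,None); out.append((125-(w*np.arange(lo,hi)).sum()/w.sum())*.4)
    print(c,"u",round((c+20-375)*.4,1),"walls v mm",np.round(out,2),"mid",round(np.mean(out),2),"gap",round(out[0]-out[1],1))
q=(r[84:96].mean(0)+r[166:178].mean(0))/2; g=np.gradient(cv2.GaussianBlur(q[None],(1,1),0)[0]); 
print("wall start u",(310+g[310:360].argmax()-375)*.4,"end",(700+g[700:745].argmin()-375)*.4)
for n in("top","side"):
  C=np.load(n+"C.npy");p=np.load(n+"0.npz")["p"]
  for col,zp,ylo,yhi in(("red",.089,-.06,.03),("orange",.056,.09,.15)):
    m=mask(p,col)&(abs(C[...,0]-.535)<.04)&(C[...,1]>ylo)&(C[...,1]<yhi)&(C[...,2]>zp-.006)
    uv=np.argwhere(m)[:,::-1]; P=onplane(n,uv,zp)[:,:2]-o
    P=np.c_[P@ax,P@ay]*1000; print(n,col,len(P),"u,v mean",P.mean(0).round(1),"min",P.min(0).round(1),"max",P.max(0).round(1))
```

```text
390 u 14.0 walls v mm [ 13.85 -18.13] mid -2.14 gap 32.0
430 u 30.0 walls v mm [ 13.88 -18.12] mid -2.12 gap 32.0
470 u 46.0 walls v mm [ 14.06 -18.12] mid -2.03 gap 32.2
510 u 62.0 walls v mm [ 14.27 -17.96] mid -1.85 gap 32.2
550 u 78.0 walls v mm [ 14.49 -17.71] mid -1.61 gap 32.2
590 u 94.0 walls v mm [ 14.45 -18.41] mid -1.98 gap 32.9
630 u 110.0 walls v mm [ 14.59 -19.58] mid -2.5 gap 34.2
670 u 126.0 walls v mm [ 14.   -18.44] mid -2.22 gap 32.4
710 u 142.0 walls v mm [ 13.22 -19.9 ] mid -3.34 gap 33.1
wall start u -16.0 end 138.4
top red 26 u,v mean [-67.1  -1.7] min [-72.6  -9.7] max [-61.5   6.4]
top orange 18 u,v mean [74.2 -0.3] min [70.3 -8. ] max [78.   7.2]
side red 27 u,v mean [-76.2   0.6] min [-86.4  -8.7] max [-64.7  11.2]
side orange 22 u,v mean [68.   2.8] min [57.6 -9.2] max [77.5 12.5]
```

```bash
cat >> h.py <<'E'
A=np.radians(102.1); AX=np.array([np.cos(A),np.sin(A)]); AY=np.array([-AX[1],AX[0]]); O=np.array([.535,.05])+.054*AX-.0017*AY
def W(x,y,z): return [*(O+x*AX+y*AY),z]
def M(p): d=np.asarray(p[:2])-O; return np.array([d@AX,d@AY,p[2]])
def st(t=""):
    s=robot.sense(); f=s["force"]; print(t,"t",round(s["clock"],2),"mag mm",(M(s["ee_pos"])*1000).round(2),"F mag",np.round([f[:2]@AX,f[:2]@AY,f[2]],2),"g",round(s["gripper_width"],3)); return s
E
python3 - <<'E'
from h import *
print(O)
for y in(8.2,-171.8):
    for p in([.571,-.266,.1],W(-.03,0,.12),W(-.122,0,.15)):
        q=robot.ik(p,[np.pi,0,np.radians(y)]); print(y,None if q is None else np.round(q,2))
yaw=np.radians(8.2)
robot.gripper_to(.45,50); robot.goto([.571,-.266,.14],[np.pi,0,yaw]); st()
robot.line_to([.571,-.266,.046],.1); print(robot.sense()["ee_pos"]); st()
robot.gripper_to(0,50); robot.wait(.2); s=st("grip"); print(s["ee_pos"])
robot.line_to([.571,-.266,.16],.15); s=st("lift");print(s["ee_pos"],s["eef_rot"])
for n in("top","side"):
    p,d=robot.camera(n); np.savez(n+"1.npz",p=p,d=d)
p=np.load("side1.npz")["p"]; cv2.imwrite("pics/side1.png",cv2.resize(p[170:310,190:350],(800,700))[:600,:,::-1])
E
```

```text
[0.52534283 0.10315665]
8.2 [-0.54  0.33  0.18  1.42  0.    0.89]
8.2 [ 0.01  0.08 -0.07  1.43  0.    1.44]
8.2 [-0.15  0.11  0.03  1.49  0.    1.28]
-171.8 [-0.54  0.33  0.18  1.42  0.   -2.26]
-171.8 [ 0.01  0.08 -0.07  1.43  0.   -1.7 ]
-171.8 [-0.15  0.11  0.03  1.49  0.   -1.86]
 t 2.49 mag mm [-371.6    33.48  140.38] F mag [ 0.07  0.06 -0.13] g 0.453
[ 0.57169127 -0.2664233   0.04706378]
 t 3.58 mag mm [-371.08   32.15   47.06] F mag [-0.36  0.24  0.79] g 0.449
grip t 4.23 mag mm [-370.5    32.75   45.96] F mag [ 0.17  0.08 -1.33] g -0.0
[ 0.5709859  -0.26597446  0.04595641]
lift t 5.14 mag mm [-370.14   33.19  158.79] F mag [0.79 0.42 0.  ] g -0.0
[ 0.57048115 -0.26571768  0.15879424] [-3.14038327e+00  1.46412849e-03  1.43047009e-01]
```

View pics/side1.png

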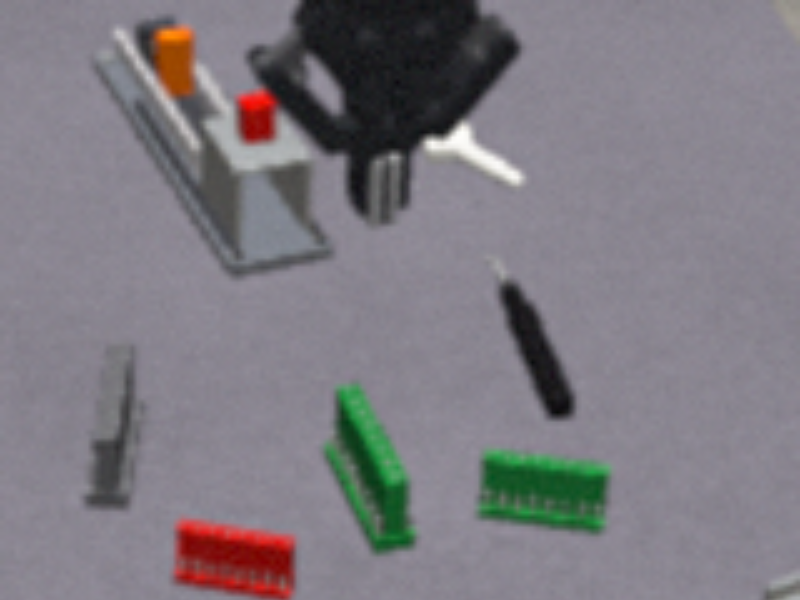

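The grasp missed: the strip still stands at crop (370,470) and the gripper closed on nothing. I'll project the reported TCP into both views and compare it with where the gripper appears.

Run:
```python
from h import *
def proj(n,P):
    f,cx,cy,M=cam(n); c=M[:3,:3]@np.array(P)+M[:3,3]; return np.round([cx+f*c[0]/-c[2],cy+f*c[1]/c[2]],1)
s=robot.sense();e=s["ee_pos"]
for n in("top","side"):
    print(n,"tip px",proj(n,e-[0,0,.025]),"strip",proj(n,[.571,-.266,.044]), "base",proj(n,[0,0,0.1]))
    C=cloud(n,*[np.load(n+"1.npz")[k] for k in("p","d")])
    m=(C[...,2]>.09)&(abs(C[...,0]-e[0])<.15)&(abs(C[...,1]-e[1])<.2)&(C[...,2]<.4)
    P=C[m]; i=P[:,2].argsort()[:15]; print(len(P),"lowest",P[i].mean(0).round(4),np.argwhere(m)[i][:,::-1].mean(0))
    g=mask(np.load(n+"1.npz")["p"],"green")&(abs(C[...,0]-.57)<.04)&(abs(C[...,1]+.265)<.06)&(C[...,2]>.03)
    print("strip now",C[g].mean(0) if g.any() else 0)
p=np.load("top1.npz")["p"]; cv2.imwrite("pics/top1.png",cv2.resize(p[110:290,180:420],(800,600))[:,:,::-1])
print(s["joint_positions"])
```

```text
top tip px [358.1 183. ] strip [351.5 188.1] base [250.9 408.2]
266 lowest [ 0.5955 -0.2494  0.2186] [358.93333333 166.4       ]
strip now [ 0.57143505 -0.24185159  0.08768535]
side tip px [264.2 225.3] strip [263.2 255.1] base [ 37.7 194.9]
2818 lowest [ 0.5693 -0.2744  0.1739] [265.26666667 213.06666667]
strip now [ 0.57102434 -0.27624561  0.04077341]
[-5.42364385e-01  3.20780234e-01  2.87728012e-01  1.54109551e+00
  1.25724701e-06  8.85329554e-01]
```

View pics/top1.png

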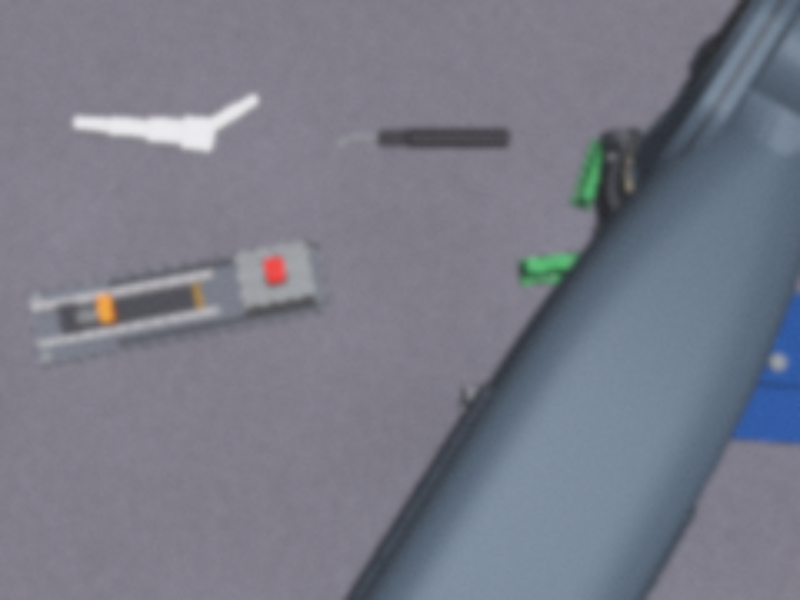

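Run:
```python
from h import *
def proj(n,P):
    f,cx,cy,M=cam(n); c=M[:3,:3]@np.array(P)+M[:3,3]; return np.round([cx+f*c[0]/-c[2],cy+f*c[1]/c[2]],1)
C=np.load("sideC.npy");p=np.load("side0.npz")["p"]
e=[.1256,-.5092,.2187]
print("tcp",proj("side",e),"tip",proj("side",np.array(e)-[0,0,.025]))
m=(C[...,2]>.05)&(C[...,2]<.5)&(np.hypot(C[...,0]-.126,C[...,1]+.51)<.15);P=C[m];i=P[:,2].argsort()[:25]
print("start lowest",P[i].mean(0).round(4),P[:,2].min(),np.argwhere(m)[i][:,::-1].mean(0))
C=cloud("side",*[np.load("side1.npz")[k] for k in("p","d")]);e=robot.sense()["ee_pos"]
m=(C[...,2]>.08)&(C[...,2]<.5)&(np.hypot(C[...,0]-e[0],C[...,1]-e[1])<.06)
for lo in np.arange(.08,.3,.02):
    q=C[m&(C[...,2]>=lo)&(C[...,2]<lo+.02)]
    if len(q):print(round(lo,2),len(q),q.mean(0).round(3),"x",q[:,0].min().round(3),q[:,0].max().round(3))
```

```text
tcp [ 42.4 282.4] tip [ 45.  293.2]
start lowest [ 0.1369 -0.5587  0.2458] 0.24098362114303262 [ 40.72 289.24]
0.16 26 [ 0.569 -0.275  0.176] x 0.556 0.582
0.18 96 [ 0.568 -0.275  0.19 ] x 0.555 0.583
0.2 125 [ 0.571 -0.275  0.212] x 0.54 0.605
0.22 264 [ 0.573 -0.274  0.23 ] x 0.523 0.618
0.24 313 [ 0.575 -0.277  0.251] x 0.514 0.629
0.26 380 [ 0.566 -0.277  0.27 ] x 0.51 0.629
0.28 136 [ 0.558 -0.28   0.288] x 0.529 0.611
```

Both cameras put the fingertips about 38 mm higher than ee_pos plus tip_reach says. I'll establish the true height by a gentle touch on bare worktop beside the strip.

```bash
cat >> h.py <<'E'
def guard(target,step,v,stop,rotation=None):
    """step in line to target until stop(Fmag change) ; returns hit, dF"""
    p=robot.sense()["ee_pos"].copy() if not hasattr(robot,'_c') else robot._c
    return p
def fm():
    f=robot.sense()["force"]; return np.array([f[:2]@AX,f[:2]@AY,f[2]])
E
python3 - <<'E'
from h import *
robot.line_to([.56,-.17,.12],.2); robot.line_to([.56,-.17,.012],.12); robot.wait(.1)
st(); f0=fm(); z=.012
while z>-.04:
    z-=.0015; robot.line_to([.56,-.17,z],.03); f=fm()-f0
    if abs(f[2])>3: break
s=st("touch"); print(z,f)
robot.line_to([.56,-.17,.12],.2); st()
E
```

```text
t 7.07 mag mm [-275.07   22.38   13.45] F mag [-0.46 -0.51 -0.41] g 0.001
touch t 11.07 mag mm [-274.58   23.01  -11.41] F mag [0.72 1.12 3.54] g -0.006
-0.011999999999999997 [1.17945704 1.62914044 3.95500084]
 t 11.88 mag mm [-273.87   24.08  118.47] F mag [-0.58  0.47 -0.22] g 0.003
```

Run:
```python
from h import *
yaw=np.radians(8.2)
robot.gripper_to(.45,50); robot.goto([.571,-.266,.09],[np.pi,0,yaw])
robot.line_to([.571,-.266,.009],.08); st("down")
robot.gripper_to(0,50); robot.wait(.2); s=st("grip"); print(s["ee_pos"])
robot.line_to([.571,-.266,.11],.15); robot.wait(.1); s=st("lift");print(s["ee_pos"],s["eef_rot"])
yaw=A-np.pi/2
robot.goto(W(-.032,0,.11),[np.pi,0,yaw]); robot.wait(.1); s=st("over");print(s["eef_rot"])
for n in("top","side"):
    p,d=robot.camera(n); np.savez(n+"2.npz",p=p,d=d)
p=np.load("side2.npz")["p"]; cv2.imwrite("pics/side2.png",cv2.resize(p[100:250,150:310],(640,600),interpolation=3)[:,:,::-1])
```

```text
down t 13.97 mag mm [-371.07   32.2     9.91] F mag [-0.26 -0.51  0.39] g 0.452
grip t 14.52 mag mm [-370.86   32.37    9.62] F mag [ 0.62 -0.31  2.99] g 0.125
[ 0.57142706 -0.26625257  0.00961902]
lift t 15.44 mag mm [-369.66   33.72  107.85] F mag [-0.66 -0.59 -0.6 ] g 0.128
[ 0.56986112 -0.26536281  0.10784686] [-3.13927878e+00  2.89677550e-03  1.43057491e-01]
over t 16.82 mag mm [-33.38  -0.3  110.  ] F mag [-0.57  0.06 -0.21] g 0.13
[ 3.14116425e+00 -2.24290648e-04  2.09119192e-01]
```

View pics/side2.png

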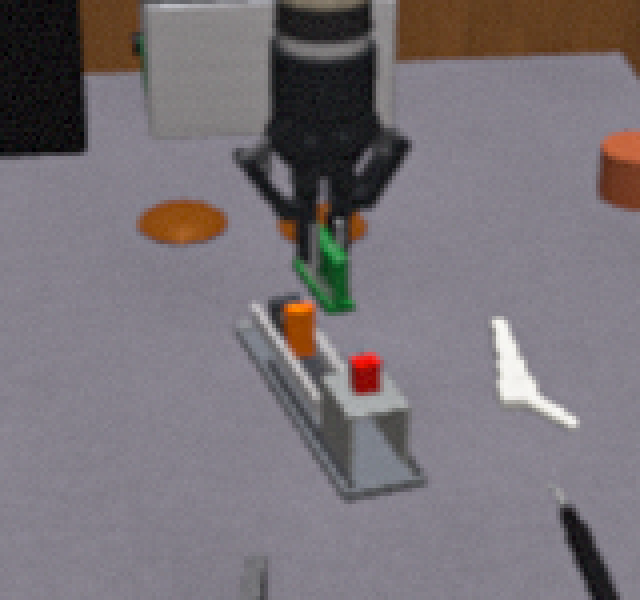

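Strip is held (gripper 0.13, about 11 mm). Checking its measured pose in the magazine frame before descending.

Run:
```python
from h import *
for n in("side","top"):
    z=np.load(n+"2.npz");C=cloud(n,z["p"],z["d"])
    g=mask(z["p"],"green")&(abs(C[...,0]-.53)<.07)&(abs(C[...,1]-.07)<.09)&(C[...,2]<.2)
    P=C[g]; print(n,len(P))
    if len(P)>10:
        Q=np.c_[(P[:,:2]-O)@AX,(P[:,:2]-O)@AY,P[:,2]]*1000
        print(np.percentile(Q,[1,5,50,95,99],axis=0).round(1))
        t=Q[Q[:,2]>Q[:,2].max()-8]; b=Q[Q[:,2]<Q[:,2].min()+9]
        print("top part",t.mean(0).round(1),np.ptp(t,0).round(1),"foot",b.min(0).round(1),b.max(0).round(1))
```

```text
side 126
[[-79.4  -9.6 103.1]
 [-77.9  -4.9 105.1]
 [-69.8   4.1 127.9]
 [-23.5  11.6 144.8]
 [ -9.8  12.4 146.4]]
top part [-56.5   1.3 143.1] [50.5 13.3  7.7] foot [-78.9  -6.9 102.9] [ -0.8  13.7 111.5]
top 20
[[-71.8  -3.4 105.9]
 [-71.4  -3.2 107.4]
 [-66.    4.2 144.4]
 [-62.8   8.6 146.8]
 [-62.4   9.2 147. ]]
top part [-67.5   1.  145.4] [9.  8.6 4.5] foot [-66.1   4.3 105.6] [-62.9   9.3 112.3]
```

Run:
```python
from h import *
robot.line_to(W(-.036,0,.045),.1); robot.wait(.2); st("pre")
f0=np.mean([fm() for _ in range(5)],0); y=0; z=.045
while z>.0322:
    z-=.0015; robot.line_to(W(-.036,y,z),.03); f=fm()-f0; print(round(z,4),round(y,4),f.round(1))
    if np.abs(f).max()>8: robot.line_to(W(-.036,y,z+.002),.05); print("stop"); break
    if abs(f[1])>2.5: y+=.0006*np.sign(f[1])
st("in")
```

```text
pre t 17.93 mag mm [-36.14  -0.86  46.11] F mag [ 0.66 -0.42 -0.05] g 0.126
0.0435 0 [-1.   0.9 -0.5]
0.042 0 [-0.7 -0.3 -0.6]
0.0405 0 [-0.2  0.8 -0.8]
0.039 0 [-1.9  1.1 -1.7]
0.0375 0 [-1.1  0.8 -1.2]
0.036 0 [ 0.1  0.2 -1.3]
0.0345 0 [-0.7  0.4 -1.2]
0.033 0 [-0.5  1.  -1.2]
0.0315 0 [-0.5 -0.1 -0.6]
in t 20.18 mag mm [-35.96   0.12  31.33] F mag [ 0.16 -0.48 -0.61] g 0.128
```

Run:
```python
from h import *
z=.032; f0=np.mean([fm() for _ in range(5)],0); hit=[]
for sg in(1,-1):
    y=0
    robot.line_to(W(-.036,0,z),.05)
    while abs(y)<.0045:
        y+=sg*.0005; robot.line_to(W(-.036,y,z),.02); f=fm()-f0
        if -sg*f[1]>2.5: robot.wait(.05); f=fm()-f0
        if -sg*f[1]>2.5: break
    print(sg,round(y,4),f.round(1)); hit.append(y)
robot.line_to(W(-.036,np.mean(hit),z),.05); print(np.mean(hit)); st()
```

```text
1 0.0015 [-0.6 -4.1 -1.7]
-1 -0.0035 [-0.5  4.7  2.2]
-0.001
 t 23.52 mag mm [-36.    -1.88  32.25] F mag [ 0.09 -0.33 -0.41] g 0.126
```

Run:
```python
from h import *
z=.032; y=-.001; x=-.036; f0=np.mean([fm() for _ in range(5)],0); log=[];step=.0015
while x<.02:
    x+=step; robot.line_to(W(x,y,z),.04); f=fm()-f0; log.append((round(x*1000,1),*f.round(1)))
    if -f[0]>7: step=.0006
    if abs(f[1])>6 or abs(f[2])>8: print("side");break
    if -f[0]>12.0:
        robot.wait(.05); f=fm()-f0; log.append(("re",*f.round(1)))
        if -f[0]>12.0: break
for l in log: print(*l)
print(x); st("end")
```

```text
-34.5 0.3 -0.3 0.0
-33.0 0.4 -0.3 -0.7
-31.5 0.1 -0.1 0.0
-30.0 0.6 0.6 -0.0
-28.5 0.7 0.7 -0.2
-27.0 -0.4 0.3 -0.5
-25.5 -0.4 0.4 0.8
-24.0 -0.5 0.8 -0.1
-22.5 -3.9 0.2 -1.5
-21.0 -3.8 0.8 -0.8
-19.5 -5.4 0.1 -0.8
-18.0 -5.8 0.8 0.3
-16.5 -6.2 0.9 -0.3
-15.0 -7.0 -0.0 0.5
-13.5 -7.4 0.7 -0.3
-12.9 -8.2 0.7 0.5
-12.3 -7.2 1.1 0.1
-11.7 -7.8 1.3 0.3
-11.1 -8.0 0.8 0.3
-10.5 -7.5 1.3 1.0
-9.9 -8.3 0.8 -0.3
-9.3 -8.4 1.9 1.5
-8.7 -9.0 0.1 -0.1
-8.1 -9.0 0.9 0.2
-7.5 -9.4 1.3 -0.6
-6.9 -9.5 0.6 0.8
-6.3 -11.0 0.9 1.4
-5.7 -9.4 0.7 0.1
-5.1 -10.8 1.9 0.4
-4.5 -11.4 0.6 0.2
-3.9 -13.2 1.9 0.2
re -12.6 2.0 0.7
-0.0038999999999999833
end t 31.32 mag mm [-8.18 -0.95 32.26] F mag [-12.47   1.72   0.25] g 0.128
```

Run:
```python
from h import *
z=.032; y=-.001; x=-.0033
robot.line_to(W(x,y,z),.04); robot.wait(.1); st("stop check")
f0=fm()
while z>.0185:
    z-=.001; robot.line_to(W(x,y,z),.03); f=fm(); print(round(z*1000,1),f.round(1),(M(robot.sense()["ee_pos"])*1000).round(1))
    if f[2]-f0[2]>5 or abs(f[1])>8 or abs(f[0])>18: break
robot.wait(.1); st("low")
```

```text
stop check t 31.68 mag mm [-8.16 -0.92 32.31] F mag [-14.06   0.9   -0.17] g 0.129
31.0 [-13.5   3.    3.6] [-8.2 -1.  32.2]
30.0 [-13.7   2.8   4.8] [-8.2 -1.2 31.8]
29.0 [-15.    3.7   6.5] [-8.2 -1.5 31.3]
low t 32.52 mag mm [-8.18 -1.55 31.28] F mag [-14.01   2.63   7.09] g 0.125
```

Run:
```python
from h import *
y=-.001; x=-.0058; z=.031
robot.line_to(W(x,y,z),.04); robot.wait(.1); st("backed")
f0=0
while z>.0185:
    z-=.001; robot.line_to(W(x,y,z),.03); f=fm(); print(round(z*1000,1),f.round(1),(M(robot.sense()["ee_pos"])*1000).round(1))
    if f[2]>8.5 or abs(f[1])>8 or abs(f[0])>18: break
robot.wait(.1); st("low")
```

```text
backed t 32.88 mag mm [-8.77 -1.3  31.61] F mag [-9.75  0.44  1.43] g 0.128
30.0 [-9.6  1.7  3.5] [-8.7 -1.5 31.2]
29.0 [-10.1   1.6   5.1] [-8.7 -1.8 30.6]
28.0 [-10.    1.5   4.7] [-8.8 -2.  29.9]
27.0 [-9.7  0.8  5.6] [-8.7 -2.3 29. ]
26.0 [-9.7  2.2  5.2] [-8.8 -2.4 28.2]
25.0 [-9.7  1.7  7.1] [-8.8 -2.4 27.4]
24.0 [-9.3  1.4  7.7] [-8.8 -2.5 26.5]
23.0 [-10.7   2.5   6.4] [-8.9 -2.4 25.5]
22.0 [-10.3   1.2   7.5] [-8.9 -2.5 24.5]
21.0 [-10.4   1.6   6.4] [-8.9 -2.4 23.5]
20.0 [-10.5   2.5   7.7] [-8.9 -2.5 22.7]
19.0 [-9.8  4.2 11.8] [-9.  -2.5 22.6]
low t 35.98 mag mm [-8.96 -2.53 22.62] F mag [-10.04   3.63  10.36] g 0.13
```

Run:
```python
from h import *
y=-.0017
for x in(-.0075,-.009,-.0105,-.012,-.0135):
    robot.line_to(W(x,y,.0205),.03); f=fm(); print(x,f.round(1),(M(robot.sense()["ee_pos"])*1000).round(1))
    if f[0]>-2: break
robot.wait(.1); st("relaxed")
robot.gripper_to(.35,50); robot.wait(.1); st("open")
p=robot.sense()["ee_pos"]; q=M(p)
robot.line_to(W(q[0],q[1],.05),.08); robot.line_to(W(q[0],q[1],.13),.2)
robot.goto(W(-.14,-.001,.15),[np.pi,0,A-np.pi/2]); st("up")
for n in("top","side"):
    p,d=robot.camera(n); np.savez(n+"3.npz",p=p,d=d)
a=np.load("side3.npz")["p"][150:250,190:270]; b=np.load("top3.npz")["p"][150:250,170:290]
cv2.imwrite("pics/s3.png",np.hstack([cv2.resize(a,(360,450),interpolation=3),cv2.resize(b,(440,450),interpolation=3)])[:,:,::-1])
```

```text
-0.0075 [-8.9  2.6  6.8] [-9.9 -2.5 22.6]
-0.009 [-6.2  2.6  6.5] [-10.3  -2.5  22.6]
-0.0105 [-5.6  1.6  6. ] [-11.3  -2.5  22.6]
-0.012 [-1.2  2.8  7.4] [-11.3  -2.5  22.6]
relaxed t 37.08 mag mm [-11.35  -2.51  22.58] F mag [-1.65  3.06  6.9 ] g 0.13
open t 37.5 mag mm [-11.55  -1.45  20.08] F mag [ 0.23 -0.46 -0.07] g 0.351
up t 39.15 mag mm [-140.22    0.34  147.72] F mag [ 0.47 -0.84 -0.35] g 0.349
```

View pics/s3.png

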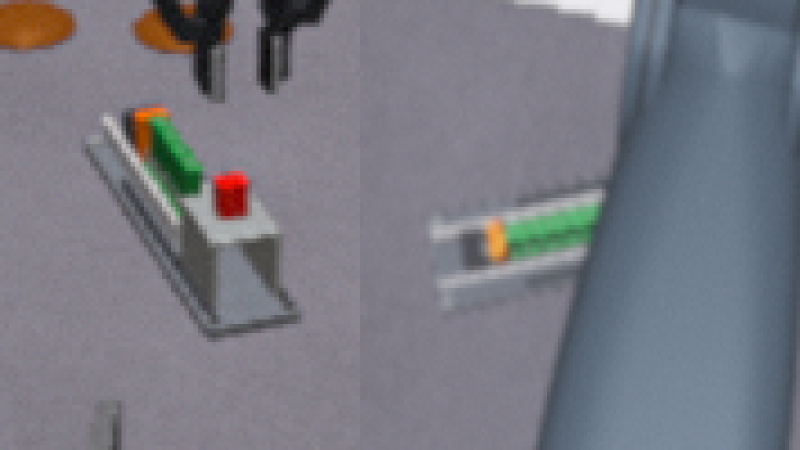

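Strip sits in the channel below the grip's level, its nose on the follower, with z at tray height and a firm lip stop at -11.3 mm. Now the rail.

Run:
```python
from h import *
y=-.001; z=.056
robot.line_to(W(-.122,y,.1),.15); robot.gripper_to(.42)
f0=np.mean([fm() for _ in range(5)],0)
robot.line_to(W(-.122,y,.072),.08); print((fm()-f0).round(1)); robot.line_to(W(-.122,y,z),.06); print((fm()-f0).round(1)); st("at grip")
robot.gripper_to(0,30); robot.wait(.1); st("gripped"); x=-.122
while x<-.03:
    x+=.008 if x<-.054 else .001
    robot.line_to(W(x,y,z),.06); f=fm(); print(round(x*1000,1),f.round(1),(M(robot.sense()["ee_pos"])*1000).round(1))
    if -f[0]>11 or abs(f[1])>15 or abs(f[2])>12: break
robot.wait(.1); st("end")
```

```text
[-1.1  1.  -0.7]
[-1.   0.2  0.3]
at grip t 40.91 mag mm [-121.79   -0.48   55.29] F mag [-0.04 -1.05  0.83] g 0.422
gripped t 41.28 mag mm [-122.06   -1.54   56.36] F mag [-0.16 -1.51  0.28] g 0.225
-114.0 [-1.4 -2.3 -0.6] [-114.1   -1.5   56.3]
-106.0 [-1.4 -3.   0.9] [-105.8   -1.5   56.3]
-98.0 [-0.8 -2.7  1.1] [-97.7  -1.4  56.3]
-90.0 [-1.1 -1.8  0.9] [-89.7  -1.4  56.3]
-82.0 [-1.2 -2.8  2.1] [-81.8  -1.3  56.3]
-74.0 [-0.6 -2.8  2.6] [-73.8  -1.3  56.3]
-66.0 [-0.2 -3.1  3.6] [-65.7  -1.2  56.3]
-58.0 [-0.5 -3.1  4. ] [-57.8  -1.2  56.3]
-50.0 [-0.5 -2.7  5.1] [-49.7  -1.2  56.3]
-49.0 [-2.5 -1.4  6.3] [-49.3  -1.2  56.3]
-48.0 [-2.3 -2.1  5.3] [-48.5  -1.2  56.3]
-47.0 [-3.2 -2.4  5. ] [-47.5  -1.2  56.3]
-46.0 [-2.3 -2.9  4.9] [-46.5  -1.2  56.3]
-45.0 [-2.3 -3.7  5.2] [-45.5  -1.2  56.3]
-44.0 [-2.  -1.6  5.5] [-44.5  -1.1  56.3]
-43.0 [-2.5 -1.9  4.8] [-43.5  -1.2  56.3]
-42.0 [-3.  -2.   5.3] [-42.5  -1.2  56.3]
-41.0 [-2.6 -2.1  4.7] [-41.5  -1.1  56.3]
-40.0 [-4.1 -2.6  5. ] [-41.1  -1.1  56.3]
-39.0 [-6.9 -3.   4.8] [-41.1  -1.1  56.3]
-38.0 [-9.6 -2.5  3.7] [-41.2  -1.2  56.3]
-37.0 [-11.   -1.9   4.3] [-41.2  -1.2  56.3]
-36.0 [-13.6  -2.    3.4] [-41.2  -1.1  56.3]
end t 47.43 mag mm [-41.15  -1.14  56.3 ] F mag [-13.39  -1.47   2.71] g 0.225
```

Run:
```python
from h import *
q=M(robot.sense()["ee_pos"])
robot.line_to(W(-.0400,-.0011,.055),.04); st("relax")
robot.gripper_to(.42); robot.line_to(W(-.0411,-.001,.1),.08); robot.line_to(W(-.0411,-.001,.16),.2)
robot.goto([.30,-.30,.2],[np.pi,0,A-np.pi/2]); robot.wait(.2); st("away")
o=np.array([.535,.05])
for n in("top","side"):
    p,d=robot.camera(n); np.savez(n+"4.npz",p=p,d=d)
    for k in("0","4"):
        zf=np.load(n+k+".npz"); C=cloud(n,zf["p"],zf["d"])
        m=mask(zf["p"],"red")&(abs(C[...,0]-.54)<.05)&(C[...,1]>-.06)&(C[...,1]<.12)&(C[...,2]>.083)
        P=onplane(n,np.argwhere(m)[:,::-1],.089); print(n,k,[(M(c)*1000).round(1) for c in [P.mean(0)]])
a=np.load("side4.npz")["p"][150:250,190:270]; b=np.load("top4.npz")["p"][150:250,170:290]
cv2.imwrite("pics/s4.png",np.hstack([cv2.resize(a,(360,450),interpolation=3),cv2.resize(b,(440,450),interpolation=3)])[:,:,::-1])
```

```text
relax t 47.68 mag mm [-41.15  -1.19  56.28] F mag [-3.94 -0.44  8.58] g 0.227
away t 50.96 mag mm [-346.63  304.17  199.88] F mag [-0.6  -0.43 -0.17] g 0.418
top 0 [array([-1.211e+02,  1.000e-01,  8.900e+01])]
top 4 [array([-40.9,   0.5,  89. ])]
side 0 [array([-130.2,    2.5,   89. ])]
side 4 [array([-49.1,   2.8,  89. ])]
```

View pics/s4.png

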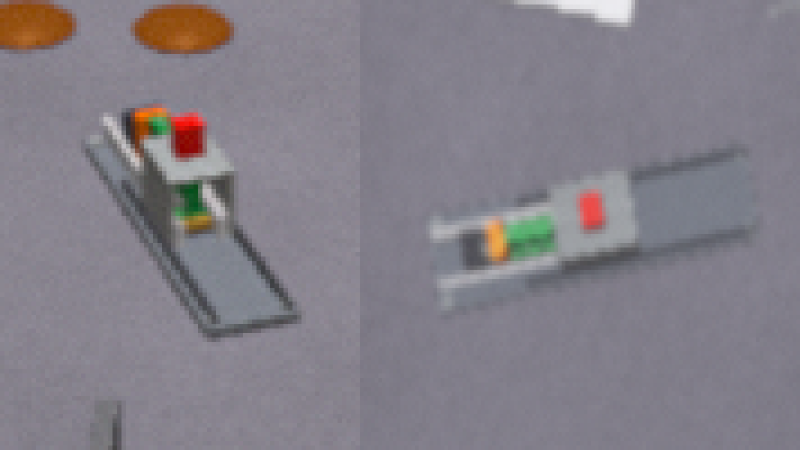

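```bash
python3 -c "
from h import *
robot.finish_job(); st()"
```

```text
the job is handed in; nothing more can be done
the job is handed in; nothing more can be done
```

The strip is loaded behind the brass lip with the rail shut over it, and the job is handed in at about 51 s. No verdict was reported.

**Strip:** I took the larger green strip, centred it between the walls by touch and pushed it until the follower's stop was felt at about 14 N. At that push friction resisted lowering, so I backed off about 0.6 mm and lowered it. It landed at tray height with about 10 N down. Letting it back, it met the lip 2.3 mm behind where it landed, which puts s at about -11 mm.

**Rail:** I gripped the red grip and slid the rail until it met a hard stop, with no movement at 13.4 N.

**Last checks:** In the final pictures the strip is under the roof, behind the lip and against the follower. The gripper is clear and its force reading is near zero.

**What failed or disagreed:**
- **First grasp:** it closed on air above the strip, because the fingertips are really about 36 mm higher than the reported TCP plus `tip_reach`. I measured this with a light touch on the worktop (about 4 N) and corrected for it. Nothing was disturbed.
- **Rail travel:** it measured 80 to 81 mm by arm and cameras, against the nominal 82 mm. I put this down to measurement error, since the stop was felt clearly.
- **Side camera:** it disagreed with the top camera by 4 to 9 mm along the channel, so I relied on the top view and touch.

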